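# Find the rattling tin and hold it out

### The job

One of the three sealed steel tins has a loose ball inside. Working from the robot's left to its right, lift each tin off the bench and shake it with quick strokes back and forth, and stand the ones that do not rattle back down flat on the bench; then hold the one that rattles level and still above the middle of the brown hardboard plate, about 15 cm above it, and finish while still holding it there. Leave the solder spool, the spray can and the pliers where they are.

Things in the scene. Friction and masses are not known exactly. Their poses are not given: they have to be found in the camera images.
- tin_left: the leftmost of three identical sealed steel tins, 130 (its x) x 56 (its y) x 48 mm tall, lying flat; origin: centre of its underside. Left is +y, the robot's left. Long side within 30 degrees of straight ahead (world x). Each tin weighs 0.18 to 0.58 kg without the ball, unequal: no clue.
- tin_middle: the middle of three identical sealed steel tins, 130 (its x) x 56 (its y) x 48 mm tall, lying flat; origin: centre of its underside. Like any of the three it may hold the one loose, unseen steel ball (0.16 kg, 34 mm); that rolls up to 44 mm along the tin either side of the middle, 7 mm across, knocks at the ends, soon stops rolling and then stays put while the tin is level within 7 degrees.
- tin_right: the rightmost of three identical sealed steel tins, 130 (its x) x 56 (its y) x 48 mm tall, lying flat; origin: centre of its underside. Brisk strokes of 80 to 100 mm along the tin run a ball to its leading end; slow ones leave it. Same contents and weights as told for the others: which tin has the ball changes every time.
- plate_top (a point): centre of the top face of the fixed brown hardboard hand-over plate, 140 x 140 mm and 4 mm thick, lying flat on the bench beyond the tins
- solder_spool: bystander: white solder spool standing on its flange, 60 mm across, 30 mm tall, on the right; origin at the centre of its underside
- air_can: bystander: bare metal spray can standing upright, 62 mm across, 200 mm tall, on the left; origin at the centre of its underside
- pliers: bystander: pliers with black grips, 175 mm long, 13 mm tall, lying on the right; origin under the middle of the handles, x towards the jaws
Not all that is in view belongs to the job. Leave any turquoise look-alike of the tin_middle alone. There is more than one size of the part that bears plate_top; the job needs the smaller.

How it is judged:
On the way, in this order (a step that is already met when the one before it is completed fails the run):
1. the left tin is lifted clear of the bench in the fingers and shaken (height (world z) of tin_left above 0.03 m and contact force between the fingers and tin_left above 1 N and (linear speed of tin_left above 0.35 m/s or angular speed of tin_left above 1 rad/s)), for 0.03 s.
2. the middle tin is lifted clear of the bench in the fingers and shaken (height (world z) of tin_middle above 0.03 m and contact force between the fingers and tin_middle above 1 N and (linear speed of tin_middle above 0.35 m/s or angular speed of tin_middle above 1 rad/s)), for 0.03 s.
3. the right tin is lifted clear of the bench in the fingers and shaken (height (world z) of tin_right above 0.03 m and contact force between the fingers and tin_right above 1 N and (linear speed of tin_right above 0.35 m/s or angular speed of tin_right above 1 rad/s)), for 0.03 s.
At the end, for the whole second after the job is handed in: the tin with the loose ball is in the fingers, its underside 80 to 250 mm above the bench, its centre within 50 mm of the plate's centre seen from above, level within 0.2 rad and still; the other two tins stand flat on the bench (or plate), at rest (((distance between part_c0 and tin_left below 0.075 m and height (world z) of tin_left between 0.08 and 0.25 m and horizontal distance between tin_left and plate_top below 0.05 m and angle between tin_left's own z axis and vertical below 0.2 rad and linear speed of each of tin_left, tin_middle, tin_right below 0.05 m/s and contact force between the fingers and tin_left above 2 N and height (world z) of each of tin_middle, tin_right below 0.012 m and angle between each of tin_middle, tin_right's own z axis and vertical below 0.1 rad) or (distance between part_c0 and tin_middle below 0.075 m and height (world z) of tin_middle between 0.08 and 0.25 m and horizontal distance between tin_middle and plate_top below 0.05 m and angle between tin_middle's own z axis and vertical below 0.2 rad and linear speed of each of tin_middle, tin_left, tin_right below 0.05 m/s and contact force between the fingers and tin_middle above 2 N and height (world z) of each of tin_left, tin_right below 0.012 m and angle between each of tin_left, tin_right's own z axis and vertical below 0.1 rad) or (distance between part_c0 and tin_right below 0.075 m and height (world z) of tin_right between 0.08 and 0.25 m and horizontal distance between tin_right and plate_top below 0.05 m and angle between tin_right's own z axis and vertical below 0.2 rad and linear speed of each of tin_right, tin_left, tin_middle below 0.05 m/s and contact force between the fingers and tin_right above 2 N and height (world z) of each of tin_left, tin_middle below 0.012 m and angle between each of tin_left, tin_middle's own z axis and vertical below 0.1 rad))); the arm keeps its last pose, push and grip.
It fails at once if the solder spool is knocked or moved (distance of solder_spool from where it was at the start of the episode above 0.03 m).
It fails at once if the spray can is knocked or moved (distance of air_can from where it was at the start of the episode above 0.03 m).
It fails at once if the pair of pliers is knocked or moved (distance of pliers from where it was at the start of the episode above 0.03 m).
It also fails if it takes over 72 s, if anything falls off the work surface, if the arm or the gripper's body presses on something with over 40 N, if the wrist force passes 120 N, or if a joint passes its speed limit or range.

### The arm

A 7-joint arm with a two-finger parallel gripper is mounted at the origin on the work surface. World frame = base frame: x ahead of the robot, y to its left, z up, the work surface at z = 0. Lengths are in m, angles in rad, forces in N, time in s.
With the tool pointing down it reaches from about 0.35 to 0.9 m from the base axis. Payload 7.2 kg.
Tool frame: the origin (TCP) lies on the mounting face of the last link; the fingertips stand 173 mm ahead of it and the grasp point (between the pads) lies 155 mm ahead of it; z points along the fingers, y is the line along which they close (so a half turn about z gives the same grasp; the last joint's range is limited). The gripper opens to 85 mm and grips with 20 to 120 N. Pads are 22 mm wide; open, the fingers measure 114 mm over their backs; the gripper's body (76 mm by 85 mm) begins 54 mm behind the grasp point. The pads swing forward as they close: fully open they stand 13 mm farther back than shut.
Start: joints at [1.21, 0.411, -0.013, 1.596, 0.006, 1.134, -0.082], TCP at [0.18, -0.598, 0.405] pointing down, gripper open.
Joint ranges: [-2.95, 2.95], [-0.29, 1.99], [-1.47, 1.44], [0.14, 2.54], [-1.03, 4.17], [0.13, 1.85], [-2.86, 2.86]. Speed limits (rad/s): [2.39, 2.39, 3.01, 3.01, 3.14, 3.14, 3.14].

### API

Orientations are given as a unit quaternion [x, y, z, w].
In Python, from cell import observe, snapshot, calibration, finish_job gives the robot as it stands. The module is installed in compiled form; this text tells all that it offers.
- The arm moves only by the tool servo_tool, never from a script. Its argument "motion" is a list of rows, each a list of 7 numbers: the shift along the tool's x, y, z in mm, then the turn, a rotation vector about the tool's x, y, z in rad, then the finger opening in mm, from 0 to 85.4. In form: [[x, y, z, rx, ry, rz, claw], ...]. A call has 1 to 10 rows; each row is the pose to reach, as a shift and turn from the pose commanded when the call began, along the tool's axes at that moment; what a row does not reach only later rows make up. A row lasts 1/8 s, in which the tool goes at most 62.5 mm and 10.7 degrees, less where a joint would pass 70% of its speed; a pose out of reach is approached as far as the arm can. A call with a gripper value outside its range is refused whole. The fingers move at their own pace and stop on an object; "newtons" is the grip in N (left out, the last holds). Time passes only in rows, so rows that repeat a pose let the fingers close. It gives the time, the measured TCP pose, the force, the opening and the grip force at its end, in the units of the state.
- observe(): the state, without advancing time (a new reading comes with each control period).
- snapshot(name): name is "side" or "top" or "wrist"; returns the picture (400x640x3 uint8, red, green, blue); there is no depth.
- calibration(name): a dict with "fx", "fy", "cx", "cy" (pixels), "R" (3x3) and "t" (3): a world point X has camera coordinates R X + t. Camera axes: x right, y down, z forward; pixel columns grow to the right and rows downward; lengths in m; the calibration is good to about 2 mm. A picture is of the moment at which its call begins: read the wrist's pose just before it. calibration takes no time and is no camera call; for the wrist camera it gives the pose at the moment of the call.
- finish_job(): hands the job in; it is judged then, once.
The state is a dict: "time": time; "qpos": joint angles; "joint_vel": joint speeds; "joint_torque": joint torques, N m; "ee_pos": TCP position; "tool_rot": TCP orientation; "force": force on the tool from outside, world axes, zero at the start; "ft_torque": the same for the moment, N m; "opening": finger opening in m; "grip_force": force on a finger pad.
Only numpy, scipy, OpenCV 4.12 (cv2) and the standard library are available. Lean on these libraries where they do the work, as an engineer would, in place of code of your own. Each camera call takes 0.05 s, during which the arm holds its last target. There are 200 camera calls.

## Working session

There is one attempt and no reset: what is moved stays moved. The work goes in short steps, Python scripts to look and compute and a tool call to move; the robot and the scene stay as the last step left them, time stands still between calls to the robot, and variables do not carry over. Pictures are saved under pics/ and viewed, at most 10 in all, crops included, and the job is handed in when it is done.

Besides the shell and the picture viewer there is one more tool, called in YAML: its name, and indented under it one key for each argument. servo_tool: Moves the arm, as the interface text tells. Its arguments: {"type":"object","properties":{"motion":{"type":"array","items":{"type":"array","items":{"type":"number"}}},"newtons":{"type":"number"}},"required":["motion"]}

```bash
mkdir -p pics; python3 - <<'E'
from cell import *
import cv2,numpy as np
s=observe();print({k:np.round(v,3).tolist() for k,v in s.items()})
for n in("top","side"):
    im=snapshot(n);cv2.imwrite(f"pics/{n}0.png",im[:,:,::-1]);c=calibration(n);print(n,{k:np.round(v,3).tolist() for k,v in c.items()})
E
```

```text
{'time': 0.0, 'qpos': [1.21, 0.412, -0.013, 1.597, 0.006, 1.134, -0.082], 'joint_vel': [-0.002, -0.001, 0.0, 0.001, 0.001, 0.0, 0.0], 'joint_torque': [-0.0, -60.064, 0.682, -29.941, 0.014, 0.011, -0.0], 'ee_pos': [0.18, -0.598, 0.404], 'tool_rot': [0.989, 0.146, -0.0, -0.001], 'force': [0.069, 0.718, 0.009], 'ft_torque': [-0.01, 0.031, 0.03], 'grip_force': 0.0, 'opening': 0.085}
top {'fx': 385.733, 'fy': 385.733, 'cx': 315.319, 'cy': 194.285, 'R': [[0.009, -1.0, -0.024], [-0.995, -0.006, -0.102], [0.102, 0.025, -0.994]], 't': [-0.007, 0.44, 1.229]}
side {'fx': 379.152, 'fy': 379.152, 'cx': 326.288, 'cy': 194.78, 'R': [[-0.939, -0.345, -0.005], [-0.186, 0.519, -0.834], [0.291, -0.782, -0.551]], 't': [0.417, 0.114, 0.995]}
```

View pics/top0.png

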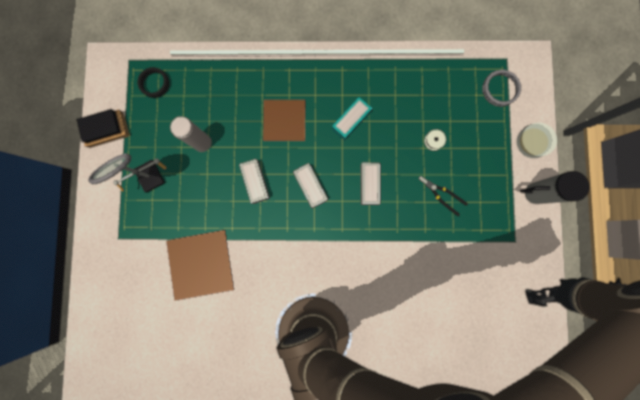

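View pics/side0.png

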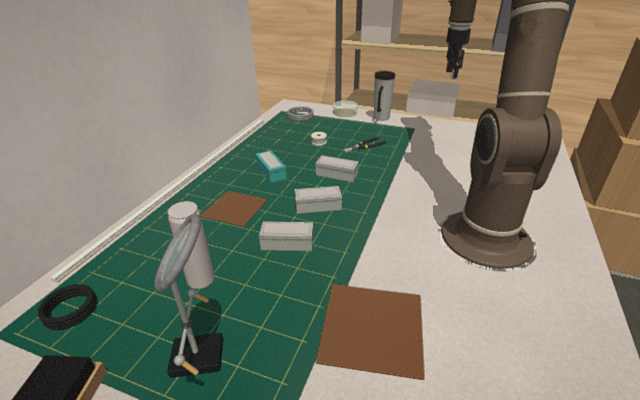

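Top view: three bare steel tins at (254,181), (310,186) and (371,184), with the turquoise look-alike at (352,117). There are two brown plates, at (284,120) and (200,265). The far one at (284,120) is smaller and lies beyond the tins, so it fits. The can is at about (180,128), the spool at (435,140) and the pliers at (442,195). Next I'll measure these and confirm with a crop.

```bash
cat > h.py <<'E'
import numpy as np,cv2
from cell import *
def ray(c,uv,z):
    R=np.array(c["R"]);C=-R.T@np.array(c["t"])
    d=R.T@np.array([(uv[0]-c["cx"])/c["fx"],(uv[1]-c["cy"])/c["fy"],1]);return C+d*(z-C[2])/d[2]
E
python3 - <<'E'
from h import *
im=cv2.imread("pics/top0.png");c=calibration("top");hsv=cv2.cvtColor(im,cv2.COLOR_BGR2HSV)
def show(name,m,z,u):
    m=cv2.morphologyEx(m.astype(np.uint8)*255,cv2.MORPH_OPEN,np.ones((3,3)))
    for k in cv2.findContours(m,0,2)[0]:
        if cv2.contourArea(k)<200: continue
        x,y,w,h=cv2.boundingRect(k)
        if not(u[0]<x<u[2] and u[1]<y<u[3]):continue
        P=np.array([ray(c,p,z)[:2] for p in k[:,0].astype(float)],np.float32)
        r=cv2.minAreaRect(P);b=cv2.boxPoints(r);e=b[1]-b[0];f=b[2]-b[1]
        if np.hypot(*f)>np.hypot(*e): e=f
        a=np.degrees(np.arctan2(e[1],e[0]));a=(a+90)%180-90
        print(name,cv2.boundingRect(k),"xy",np.round(r[0],4),"size",np.round(r[1],3),"long deg",round(a,1))
H,S,V=[hsv[:,:,i].astype(int) for i in range(3)]
show("tin",(S<70)&(V>110),.048,(140,70,460,230))
show("plate",(H<16)&(S>90)&(V>60),.004,(120,70,520,320))
show("turq",(S<70)&(V>110)|((H>82)&(H<100)&(V>140)),.048,(320,80,380,150))
cv2.imwrite("pics/crop.png",cv2.resize(im[80:310,150:480],None,fx=2.4,fy=2.4,interpolation=cv2.INTER_CUBIC))
for n,p,z in(("can top",(181,127),.2),("spool",(435,139),.03)):print(n,ray(c,p,z))
E
```

```text
tin (293, 164, 34, 44) xy [0.4658 0.014 ] size [0.137 0.061] long deg 27.9
tin (361, 162, 20, 43) xy [ 0.4746 -0.1793] size [0.06  0.135] long deg -0.2
tin (239, 159, 29, 44) xy [0.4804 0.1962] size [0.136 0.061] long deg 17.9
tin (423, 129, 24, 22) xy [ 0.6163 -0.3848] size [0.065 0.073] long deg -63.0
tin (170, 116, 21, 23) xy [0.6552 0.4397] size [0.074 0.066] long deg 2.4
tin (337, 101, 30, 32) xy [ 0.6909 -0.1196] size [0.041 0.114] long deg -41.2
plate (167, 231, 66, 69) xy [0.2092 0.372 ] size [0.192 0.193] long deg -79.3
plate (264, 101, 41, 39) xy [0.6928 0.1054] size [0.131 0.136] long deg -89.8
turq (337, 99, 32, 37) xy [ 0.6895 -0.1195] size [0.052 0.127] long deg -40.5
can top [0.61234419 0.3776495  0.2       ]
spool [ 0.62209536 -0.39100005  0.03      ]
```

View pics/crop.png

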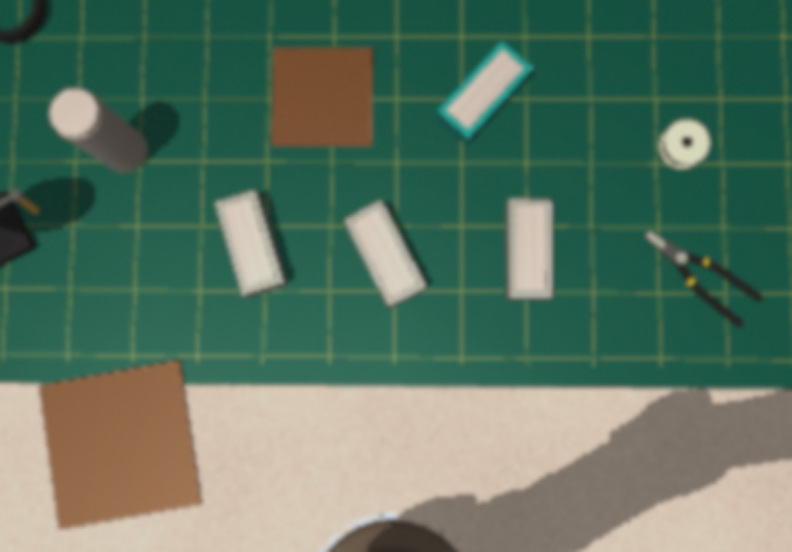

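Enlarged crop: the three bare tins, the smaller brown plate (its measured side is about 0.135 m, against about 0.19 m for the other), the turquoise-rimmed look-alike, can, spool and pliers all show clearly. The sizes agree with the description, so the plate centre is (0.693, 0.105). Next I'll work out the move to the left tin.

```bash
cat >> h.py <<'E'
from scipy.spatial.transform import Rotation as Ro
def go(x,y,z,yaw,dn=True):
    s=observe();R=Ro.from_quat(s["tool_rot"]);T=Ro.from_euler("z",yaw,degrees=True)*Ro.from_quat([1,0,0,0])
    best=min(((R.inv()*T*Ro.from_euler("z",k)).as_rotvec() for k in(0,np.pi)),key=np.linalg.norm)
    print("t",round(s["time"],2),"pos",np.round(s["ee_pos"],4),"shift mm",np.round(R.inv().apply(np.array([x,y,z])-s["ee_pos"])*1000,1),"rot",np.round(best,3),"q",np.round(s["qpos"],2),"grip",round(s["opening"],4),np.round(s["grip_force"],1))
def ft(n=12):
    F=[];c=0
    for i in range(n):
        snapshot("wrist");s=observe();R=Ro.from_quat(s["tool_rot"]).inv()
        F.append(np.r_[R.apply(s["force"]),R.apply(s["ft_torque"]),s["ft_torque"]])
    print("t",round(s["time"],2),"pos",np.round(s["ee_pos"],4),"F,M tool",np.round(np.mean(F,0)[:6],3),"std",np.round(np.std(F,0)[:6],3),"M world",np.round(np.mean(F,0)[6:],3),"grip",round(s["opening"],4),np.round(s["grip_force"],1))
E
python3 -c "
from h import *
go(.481,.198,.26,18)"
```

```text
t 0.1 pos [ 0.1803 -0.5982  0.4039] shift mm [ 517.7 -675.3  144.9] rot [-0.001  0.    -0.021] q [ 1.21  0.41 -0.01  1.6   0.01  1.13 -0.08] grip 0.0858 0.0
```

servo_tool:
  motion:
    - [36,-47,10,0,0,-0.02,85]
    - [72,-94,20,0,0,-0.02,85]
    - [108,-141,30,0,0,-0.02,85]
    - [144,-188,40,0,0,-0.02,85]
    - [180,-235,50,0,0,-0.02,85]
    - [216,-282,60,0,0,-0.02,85]
    - [252,-329,70,0,0,-0.02,85]
    - [288,-376,80,0,0,-0.02,85]
    - [324,-423,90,0,0,-0.02,85]
    - [360,-470,100,0,0,-0.02,85]
  newtons: 90

```text
time: 1.35
ee_pos: [0.3897, -0.0428, 0.3045]
tool_rot: [0.988, 0.156, 0.0, 0.0]
force: [0.8, -0.2, 0.3]
opening: 0.085
grip_force: 0.0
```

servo_tool:
  motion:
    - [36,-47,10,0,0,0,85]
    - [72,-94,20,0,0,0,85]
    - [108,-141,30,0,0,0,85]
    - [150,-200,40,0,0,0,85]
    - [150,-203,43,0,0,0,85]
    - [150,-203,43,0,0,0,85]

```text
time: 2.1
ee_pos: [0.4691, 0.1952, 0.2609]
tool_rot: [0.988, 0.157, -0.001, 0.0]
force: [0.1, -0.7, 0.4]
opening: 0.0852
grip_force: 0.0
```

```bash
python3 - <<'E'
from h import *
go(.481,.198,.26,18)
c=calibration("wrist");cv2.imwrite("pics/w0.png",snapshot("wrist")[:,:,::-1])
go(.481,.198,.179,18)
R=np.array(c["R"]);X=R@[.481,.198,.048]+c["t"];print("expected px",X[0]/X[2]*c["fx"]+c["cx"],X[1]/X[2]*c["fy"]+c["cy"])
E
```

```text
t 2.1 pos [0.4691 0.1952 0.2609] shift mm [12.2  1.   0.9] rot [-0.     0.002  0.001] q [-0.09  0.45 -0.5   1.99  0.3   0.78 -2.02] grip 0.0852 0.0
t 2.15 pos [0.4692 0.1939 0.2612] shift mm [12.6 -0.3 82.2] rot [ 0.001  0.002 -0.001] q [-0.09  0.44 -0.5   1.99  0.3   0.78 -2.02] grip 0.0849 0.0
expected px 321.5786457969936 211.7209026364323
```

View pics/w0.png

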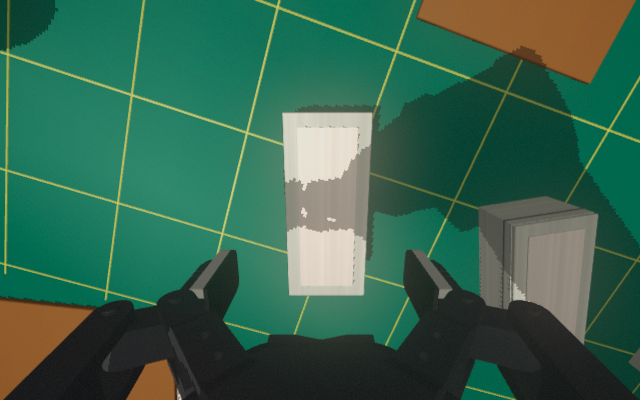

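The wrist view shows the left tin with top corners (283,113), (372,113), (365,295) and (289,295). Its centre is at about (327,211), against (322,212) predicted. That is about 3 mm to the tool's +y, so I'll correct it, descend and grip.

servo_tool:
  motion:
    - [12,3,0,0,0,0,85]
    - [12,3,40,0,0,0,85]
    - [12,3,75,0,0,0,85]
    - [12,3,82,0,0,0,85]
    - [12,3,82,0,0,0,40]
    - [12,3,82,0,0,0,40]
    - [12,3,82,0,0,0,40]
    - [12,3,82,0,0,0,40]
    - [12,3,82,0,0,0,40]
    - [12,3,82,0,0,0,40]
  newtons: 90

```text
time: 3.4
ee_pos: [0.4827, 0.1958, 0.1813]
tool_rot: [0.988, 0.156, 0.001, -0.0]
force: [0.1, -1.6, 7.1]
opening: 0.0553
grip_force: 96.1
```

servo_tool:
  motion:
    - [0,0,-20,0,0,0,40]
    - [0,0,-60,0,0,0,40]
    - [0,0,-110,0,0,0,40]
    - [0,0,-140,0,0,0,40]
    - [0,0,-140,0,0,0,40]
    - [0,0,-140,0,0,0,40]

```text
time: 4.15
ee_pos: [0.4815, 0.1951, 0.3188]
tool_rot: [0.988, 0.156, -0.001, 0.0]
force: [-0.2, -0.1, -4.4]
opening: 0.0552
grip_force: 96.0
```

```bash
python3 -c "
from h import *
ft()"
```

```text
t 4.75 pos [0.482  0.1957 0.3196] F,M tool [-0.076  0.217  3.645  0.026  0.005  0.005] std [0.659 0.504 0.516 0.019 0.019 0.025] M world [ 0.027  0.004 -0.005] grip 0.0548 96.0
```

servo_tool:
  motion:
    - [60,0,0,0,0,0,40]
    - [95,0,0,0,0,0,40]
    - [35,0,0,0,0,0,40]
    - [0,0,0,0,0,0,40]
    - [60,0,0,0,0,0,40]
    - [95,0,0,0,0,0,40]
    - [95,0,0,0,0,0,40]
    - [95,0,0,0,0,0,40]
    - [95,0,0,0,0,0,40]

```text
time: 5.88
ee_pos: [0.5717, 0.2248, 0.3196]
tool_rot: [0.988, 0.156, -0.0, 0.0]
force: [0.6, 0.4, -2.6]
opening: 0.055
grip_force: 96.2
```

```bash
python3 -c "
from h import *
ft()"
```

```text
t 6.47 pos [0.5724 0.2249 0.3197] F,M tool [1.400e-01 8.800e-02 3.232e+00 1.200e-02 1.900e-02 2.000e-03] std [0.346 0.381 0.4   0.021 0.025 0.032] M world [ 0.017 -0.014 -0.002] grip 0.0551 96.2
```

servo_tool:
  motion:
    - [-60,0,0,0,0,0,40]
    - [-95,0,0,0,0,0,40]
    - [-95,0,0,0,0,0,40]
    - [-95,0,0,0,0,0,40]
    - [-95,0,0,0,0,0,40]
    - [-95,0,0,0,0,0,40]

```text
time: 7.22
ee_pos: [0.4825, 0.1959, 0.3195]
tool_rot: [0.988, 0.156, -0.0, -0.0]
force: [0.8, -0.4, -3.6]
opening: 0.0547
grip_force: 96.3
```

```bash
python3 -c "
from h import *
ft()"
```

```text
t 7.83 pos [0.482  0.1957 0.3197] F,M tool [-0.11   0.192  3.553  0.018  0.017 -0.022] std [0.426 0.258 0.555 0.013 0.016 0.024] M world [ 0.022 -0.011  0.022] grip 0.0552 96.3
```

Left tin: 3.6 N, and the moment along the tin did not change between the two ends (0.019 vs 0.017 N·m, where a ball would give about 0.14). It has no ball, so I'll set it back down and go to the middle tin.

servo_tool:
  motion:
    - [0,0,50,0,0,0,40]
    - [0,0,100,0,0,0,40]
    - [0,0,125,0,0,0,40]
    - [0,0,135,0,0,0,40]
    - [0,0,140,0,0,0,40]
    - [0,0,140,0,0,0,40]
    - [0,0,140,0,0,0,85]
    - [0,0,140,0,0,0,85]
    - [0,0,140,0,0,0,85]
    - [0,0,140,0,0,0,85]

```text
time: 9.07
ee_pos: [0.4821, 0.1956, 0.1797]
tool_rot: [0.988, 0.156, 0.0, -0.0]
force: [-1.1, 0.4, -1.0]
opening: 0.085
grip_force: 0.0
```

servo_tool:
  motion:
    - [0,0,-40,0,0,0,85]
    - [0,0,-85,0,0,0,85]
    - [-23,55,-85,0,0,-0.09,85]
    - [-46,110,-85,0,0,-0.17,85]
    - [-71,169,-85,0,0,-0.17,85]
    - [-71,169,-85,0,0,-0.17,85]
    - [-71,169,-85,0,0,-0.17,85]

```text
time: 9.95
ee_pos: [0.4666, 0.013, 0.2648]
tool_rot: [0.971, 0.239, 0.0, -0.0]
force: [-0.1, 0.5, 0.7]
opening: 0.085
grip_force: 0.0
```

```bash
python3 - <<'E'
from h import *
go(.467,.013,.181,28)
c=calibration("wrist");im=snapshot("wrist");cv2.imwrite("pics/w1.png",im[:,:,::-1])
R=np.array(c["R"]);X=R@[.467,.013,.048]+c["t"];print("expected px",X[0]/X[2]*c["fx"]+c["cx"],X[1]/X[2]*c["fy"]+c["cy"])
E
```

```text
t 9.95 pos [0.4666 0.013  0.2648] shift mm [ 0.3  0.3 83.8] rot [-0.    -0.001 -0.007] q [ 0.32  0.39 -0.55  2.08  0.29  0.74 -1.5 ] grip 0.085 0.0
expected px 320.37407821195444 226.6386115624585
```

View pics/w1.png

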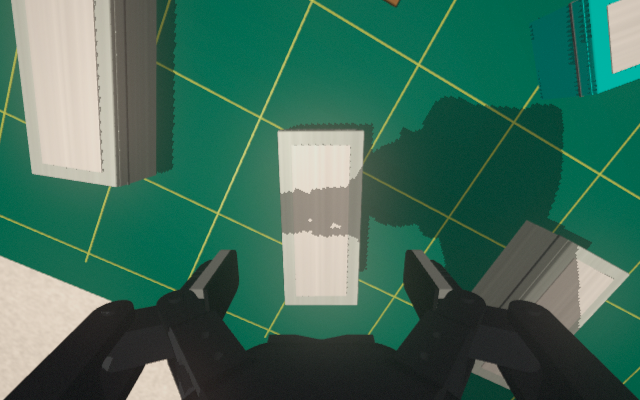

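The middle tin is centred at about (320,224), against (320,227) predicted, and the left tin stands flat at upper left. I'll descend, grip and shake.

servo_tool:
  motion:
    - [0,0,45,0,0,0,85]
    - [0,0,75,0,0,0,85]
    - [0,0,84,0,0,0,85]
    - [0,0,84,0,0,0,40]
    - [0,0,84,0,0,0,40]
    - [0,0,84,0,0,0,40]
    - [0,0,84,0,0,0,40]
    - [0,0,84,0,0,0,40]
    - [0,0,84,0,0,0,40]

```text
time: 11.12
ee_pos: [0.4669, 0.0135, 0.1819]
tool_rot: [0.971, 0.239, 0.001, 0.0]
force: [-1.3, 2.1, 7.1]
opening: 0.0549
grip_force: 96.1
```

servo_tool:
  motion:
    - [0,0,-20,0,0,0,40]
    - [0,0,-60,0,0,0,40]
    - [0,0,-110,0,0,0,40]
    - [0,0,-140,0,0,0,40]
    - [0,0,-140,0,0,0,40]
    - [0,0,-140,0,0,0,40]

```text
time: 11.88
ee_pos: [0.4658, 0.0126, 0.3197]
tool_rot: [0.971, 0.239, -0.001, 0.0]
force: [-0.5, 0.2, -4.2]
opening: 0.0549
grip_force: 96.4
```

servo_tool:
  motion:
    - [60,0,0,0,0,0,40]
    - [95,0,0,0,0,0,40]
    - [35,0,0,0,0,0,40]
    - [0,0,0,0,0,0,40]
    - [60,0,0,0,0,0,40]
    - [95,0,0,0,0,0,40]
    - [95,0,0,0,0,0,40]
    - [95,0,0,0,0,0,40]
    - [95,0,0,0,0,0,40]

```text
time: 13.0
ee_pos: [0.5497, 0.0565, 0.3198]
tool_rot: [0.971, 0.239, -0.001, 0.0]
force: [-0.2, 0.3, -3.3]
opening: 0.0553
grip_force: 101.7
```

```bash
python3 -c "
from h import *
ft()"
```

```text
t 13.6 pos [0.5506 0.0571 0.3207] F,M tool [ 1.59e-01  2.70e-02  4.07e+00  2.00e-03  2.00e-02 -0.00e+00] std [0.408 0.481 0.521 0.028 0.036 0.037] M world [ 0.012 -0.017  0.   ] grip 0.0549 101.7
```

servo_tool:
  motion:
    - [-60,0,0,0,0,0,40]
    - [-95,0,0,0,0,0,40]
    - [-95,0,0,0,0,0,40]
    - [-95,0,0,0,0,0,40]
    - [-95,0,0,0,0,0,40]
    - [-95,0,0,0,0,0,40]

```text
time: 14.35
ee_pos: [0.467, 0.0135, 0.3206]
tool_rot: [0.971, 0.239, 0.0, -0.0]
force: [-0.1, -0.2, -4.1]
opening: 0.0551
grip_force: 101.6
```

```bash
python3 -c "
from h import *
ft()"
```

```text
t 14.95 pos [0.4664 0.013  0.3207] F,M tool [ 0.046 -0.232  4.261  0.02   0.071 -0.012] std [0.505 0.623 0.552 0.024 0.135 0.042] M world [ 0.051 -0.053  0.012] grip 0.0549 101.6
```

The last reading's scatter in My is too large (0.135), so I'll look at the individual samples before deciding.

```bash
cat >> h.py <<'E'
def my(n=16):
    F=[]
    for i in range(n):
        snapshot("wrist");s=observe();F.append(Ro.from_quat(s["tool_rot"]).inv().apply(s["ft_torque"])[1])
    print("t",round(s["time"],2),"My",np.round(F,2),"median",round(np.median(F),3))
E
python3 -c "
from h import *
my(8)"
```

```text
t 15.35 My [-0.15  0.18  0.25 -0.08 -0.03  0.25  0.11 -0.09] median 0.036
```

servo_tool:
  motion:
    - [60,0,0,0,0,0,40]
    - [100,0,0,0,0,0,40]
    - [100,0,0,0,0,0,40]

```text
time: 15.72
ee_pos: [0.5569, 0.0613, 0.3205]
tool_rot: [0.971, 0.24, 0.001, -0.001]
force: [3.4, 1.3, -5.6]
opening: 0.0554
grip_force: 103.0
```

```bash
python3 -c "
from h import *
my()"
```

```text
t 16.52 My [-1.32 -1.23  0.24 -0.1  -2.05  1.8  -0.1   0.22  0.02 -0.1  -0.03 -0.05
 -0.03 -0.1  -0.04 -0.07] median -0.061
```

servo_tool:
  motion:
    - [-60,0,0,0,0,0,40]
    - [-100,0,0,0,0,0,40]
    - [-100,0,0,0,0,0,40]

```text
time: 16.9
ee_pos: [0.4642, 0.0115, 0.3205]
tool_rot: [0.971, 0.238, -0.001, 0.001]
force: [-1.4, 0.8, -5.0]
opening: 0.0547
grip_force: 111.7
```

```bash
python3 -c "
from h import *
my()"
```

```text
t 17.7 My [-1.41  0.98 -0.3  -0.85  0.62  0.49 -0.86  1.13 -1.04  1.   -0.44  2.03
 -0.29 -0.02  0.39  0.41] median 0.188
```

```bash
python3 -c "
from h import *
my(20);go(.467,.013,.32,28)"
```

```text
t 18.7 My [ 0.19 -0.23 -0.28 -0.06  0.35  0.41  0.06 -0.27 -0.21  0.18  0.35  0.22
 -0.07 -0.25 -0.02  0.32  0.39 -0.01 -0.21  0.04] median 0.012
t 18.7 pos [0.4664 0.013  0.3207] shift mm [0.5 0.3 0.7] rot [-0.     0.    -0.006] q [ 0.4   0.31 -0.63  2.03  0.23  0.87 -1.45] grip 0.0549 112.2
```

servo_tool:
  motion:
    - [60,0,0,0,0,0,40]
    - [100,0,0,0,0,0,40]
    - [100,0,0,0,0,0,40]
    - [100,0,0,0,0,0,40]
    - [100,0,0,0,0,0,40]
    - [100,0,0,0,0,0,40]
    - [100,0,0,0,0,0,40]

```text
time: 19.58
ee_pos: [0.5548, 0.059, 0.3209]
tool_rot: [0.971, 0.239, 0.0, 0.0]
force: [0.9, 0.6, -5.9]
opening: 0.0551
grip_force: 111.5
```

```bash
python3 -c "
from h import *
my(20)"
```

```text
t 20.57 My [-0.4  -0.01  0.32  0.45  0.41  0.22 -0.19 -0.45 -0.56 -0.37 -0.13  0.2
  0.4   0.4   0.17 -0.16 -0.43 -0.55 -0.47 -0.12] median -0.122
```

```bash
python3 - <<'E'
from h import *
a=snapshot("side")[60:300,180:480];b=snapshot("wrist")[80:400,140:540]
cv2.imwrite("pics/m.png",np.hstack([cv2.resize(a,(400,320)),b])[:,:,::-1])
ft(30)
E
```

```text
t 22.18 pos [0.555  0.0594 0.3207] F,M tool [-0.203  0.045  3.993 -0.005 -0.016 -0.016] std [0.948 0.628 1.135 0.054 0.365 0.116] M world [-0.012  0.012  0.016] grip 0.0551 111.6
```

View pics/m.png

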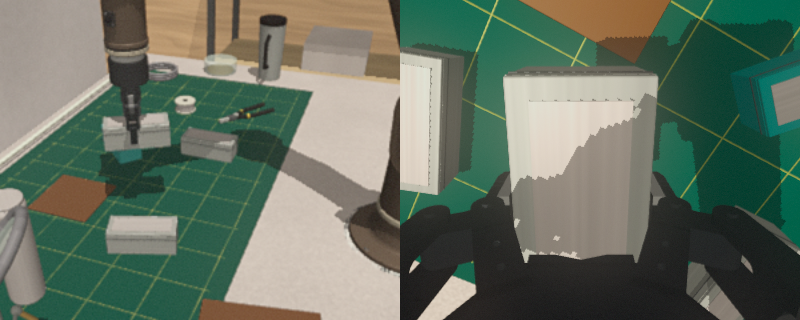

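The tin is held level (side view, tin at about (137,133) in the crop; wrist view, straight in the fingers). The moment vibrates though, so I'll lower the grip force to calm it and measure again.

servo_tool:
  motion:
    - [0,0,0,0,0,0,40]
    - [0,0,0,0,0,0,40]
    - [0,0,0,0,0,0,40]
    - [0,0,0,0,0,0,40]
  newtons: 55

```text
time: 22.68
ee_pos: [0.555, 0.0594, 0.3207]
tool_rot: [0.971, 0.239, 0.0, 0.0]
force: [-1.0, -0.0, -4.8]
opening: 0.0554
grip_force: 111.6
```

```bash
python3 -c "
from h import *
ft(14)"
```

```text
t 23.38 pos [0.555  0.0594 0.3207] F,M tool [ 0.164  0.14   4.215 -0.03  -0.126  0.038] std [1.007 0.452 0.934 0.058 0.348 0.112] M world [-0.085  0.097 -0.038] grip 0.0545 111.7
```

servo_tool:
  motion:
    - [-60,0,0,0,0,0,40]
    - [-90,0,0,0,0,0,40]
    - [-90,0,0,0,0,0,40]
    - [-90,0,0,0,0,0,40]
    - [-90,0,0,0,0,0,40]
    - [-90,0,0,0,0,0,40]

```text
time: 24.12
ee_pos: [0.4758, 0.0181, 0.3206]
tool_rot: [0.971, 0.239, 0.0, -0.0]
force: [-2.5, 0.7, -3.7]
opening: 0.0549
grip_force: 111.5
```

```bash
python3 -c "
from h import *
ft(14)"
```

```text
Traceback (most recent call last):
  File "h.py", line 14, in ft
    snapshot("wrist");s=observe();R=Ro.from_quat(s["tool_rot"]).inv()
    ~~~~~~~~^^^^^^^^^
ValueError: 200 camera calls are used up
```

The camera calls are used up, so from here I'll use single state readings. I'll set the middle tin down and test the right one with a gentler grip. It has to be shaken anyway, and its result settles the question.

servo_tool:
  motion:
    - [0,0,50,0,0,0,40]
    - [0,0,100,0,0,0,40]
    - [0,0,125,0,0,0,40]
    - [0,0,135,0,0,0,40]
    - [0,0,140,0,0,0,40]
    - [0,0,140,0,0,0,40]
    - [0,0,140,0,0,0,85]
    - [0,0,140,0,0,0,85]
    - [0,0,140,0,0,0,85]
    - [0,0,140,0,0,0,85]

```text
time: 25.88
ee_pos: [0.4754, 0.0176, 0.1809]
tool_rot: [0.971, 0.239, 0.0, 0.0]
force: [-0.7, 0.9, -0.5]
opening: 0.0848
grip_force: 0.0
```

servo_tool:
  motion:
    - [0,0,-40,0,0,0,85]
    - [0,0,-85,0,0,0,85]
    - [-25,45,-85,0,0,0.15,85]
    - [-50,90,-85,0,0,0.3,85]
    - [-75,135,-85,0,0,0.45,85]
    - [-92,176,-85,0,0,0.485,85]
    - [-92,176,-85,0,0,0.485,85]
    - [-92,176,-85,0,0,0.485,85]
  newtons: 60

```text
time: 26.88
ee_pos: [0.4754, -0.1804, 0.2656]
tool_rot: [1.0, -0.001, -0.0, -0.0]
force: [-0.0, 0.1, -0.2]
opening: 0.0854
grip_force: 0.0
```

```bash
python3 -c "
from h import *
go(.4755,-.181,.181,0)"
```

```text
t 26.88 pos [ 0.4754 -0.1804  0.2656] shift mm [ 0.1  0.6 84.6] rot [-0.001  0.    -0.002] q [ 0.62  0.43 -0.44  1.99  0.25  0.77 -1.54] grip 0.0854 0.0
```

servo_tool:
  motion:
    - [0,0,45,0,0,0,85]
    - [0,0,75,0,0,0,85]
    - [0,0,84,0,0,0,85]
    - [0,0,84,0,0,0,40]
    - [0,0,84,0,0,0,40]
    - [0,0,84,0,0,0,40]
    - [0,0,84,0,0,0,40]
    - [0,0,84,0,0,0,40]
    - [0,0,84,0,0,0,40]
  newtons: 60

```text
time: 28.0
ee_pos: [0.4762, -0.1807, 0.1829]
tool_rot: [1.0, -0.001, 0.001, 0.0]
force: [-0.2, 1.6, 6.7]
opening: 0.0553
grip_force: 65.6
```

servo_tool:
  motion:
    - [0,0,-20,0,0,0,40]
    - [0,0,-60,0,0,0,40]
    - [0,0,-110,0,0,0,40]
    - [0,0,-140,0,0,0,40]
    - [0,0,-140,0,0,0,40]
    - [0,0,-140,0,0,0,40]
    - [0,0,-140,0,0,0,40]
    - [0,0,-140,0,0,0,40]

```text
time: 29.0
ee_pos: [0.4752, -0.1808, 0.3204]
tool_rot: [1.0, -0.001, -0.001, -0.001]
force: [-0.1, 0.2, -5.4]
opening: 0.0552
grip_force: 65.9
```

```bash
cat > r.py <<'E'
from h import *
s=observe();R=Ro.from_quat(s["tool_rot"]).inv();print(round(s["time"],2),"F",np.round(R.apply(s["force"]),2),"M",np.round(R.apply(s["ft_torque"]),3),"grip",np.round(s["grip_force"],1),"tau",np.round(s["joint_torque"],2))
E
python3 r.py
```

```text
29.0 F [-0.09 -0.24  5.4 ] M [ 0.029  0.049 -0.041] grip 65.9 tau [ 5.000e-02 -5.112e+01 -4.460e+00 -2.696e+01  2.000e-02  3.000e-02
 -0.000e+00]
```

servo_tool:
  motion:
    - [60,0,0,0,0,0,40]
    - [90,0,0,0,0,0,40]
    - [90,0,0,0,0,0,40]
    - [90,0,0,0,0,0,40]
    - [90,0,0,0,0,0,40]
    - [90,0,0,0,0,0,40]
    - [90,0,0,0,0,0,40]
    - [90,0,0,0,0,0,40]

```text
time: 30.0
ee_pos: [0.5654, -0.1812, 0.3218]
tool_rot: [1.0, -0.001, 0.0, 0.0]
force: [-0.6, -0.2, -5.4]
opening: 0.055
grip_force: 65.6
```

```bash
python3 r.py
```

```text
30.0 F [-0.56  0.16  5.36] M [-0.02   0.012 -0.041] grip 65.6 tau [ 4.000e-02 -6.222e+01 -6.140e+00 -2.847e+01  2.000e-02  1.000e-02
  0.000e+00]
```

servo_tool:
  motion:
    - [0,0,0,0,0,0,40]

```text
time: 30.12
ee_pos: [0.5655, -0.1812, 0.3218]
tool_rot: [1.0, -0.001, 0.0, 0.0]
force: [-0.9, -0.6, -6.5]
opening: 0.0556
grip_force: 65.6
```

```bash
python3 r.py
```

```text
30.12 F [-0.87  0.58  6.52] M [ 0.022 -0.019  0.013] grip 65.6 tau [ 3.000e-02 -6.225e+01 -6.150e+00 -2.849e+01  2.000e-02  1.000e-02
  0.000e+00]
```

servo_tool:
  motion:
    - [0,0,0,0,0,0,40]

```text
time: 30.25
ee_pos: [0.5655, -0.1811, 0.3217]
tool_rot: [1.0, -0.001, 0.0, 0.0]
force: [0.4, 0.6, -5.2]
opening: 0.055
grip_force: 65.6
```

```bash
python3 r.py
```

```text
30.25 F [ 0.39 -0.6   5.19] M [0.019 0.016 0.008] grip 65.6 tau [ 2.000e-02 -6.225e+01 -6.150e+00 -2.850e+01  1.000e-02  1.000e-02
  0.000e+00]
```

servo_tool:
  motion:
    - [-60,0,0,0,0,0,40]
    - [-90,0,0,0,0,0,40]
    - [-90,0,0,0,0,0,40]
    - [-90,0,0,0,0,0,40]
    - [-90,0,0,0,0,0,40]
    - [-90,0,0,0,0,0,40]
    - [-90,0,0,0,0,0,40]
    - [-90,0,0,0,0,0,40]

```text
time: 31.25
ee_pos: [0.4756, -0.1809, 0.3216]
tool_rot: [1.0, -0.001, -0.0, -0.0]
force: [0.6, -0.2, -5.4]
opening: 0.055
grip_force: 65.8
```

```bash
python3 r.py
```

```text
31.25 F [0.65 0.2  5.4 ] M [ 0.04  -0.044 -0.014] grip 65.8 tau [-4.000e-02 -5.097e+01 -4.560e+00 -2.715e+01  1.000e-02  1.000e-02
 -0.000e+00]
```

servo_tool:
  motion:
    - [0,0,0,0,0,0,40]

```text
time: 31.38
ee_pos: [0.4756, -0.1809, 0.3217]
tool_rot: [1.0, -0.001, -0.0, -0.0]
force: [-0.5, -0.1, -5.0]
opening: 0.0553
grip_force: 65.8
```

```bash
python3 r.py
```

```text
31.38 F [-0.46  0.1   5.  ] M [-0.02   0.033 -0.017] grip 65.8 tau [-3.000e-02 -5.095e+01 -4.560e+00 -2.713e+01  1.000e-02  1.000e-02
 -0.000e+00]
```

servo_tool:
  motion:
    - [0,0,0,0,0,0,40]

```text
time: 31.5
ee_pos: [0.4755, -0.181, 0.3217]
tool_rot: [1.0, -0.001, 0.0, 0.0]
force: [0.6, 0.4, -5.8]
opening: 0.0551
grip_force: 65.8
```

```bash
python3 r.py
```

```text
31.5 F [ 0.58 -0.42  5.77] M [ 0.062 -0.028  0.018] grip 65.8 tau [-2.000e-02 -5.096e+01 -4.550e+00 -2.712e+01  1.000e-02  1.000e-02
 -0.000e+00]
```

The right tin shows no change either (about 0.00 vs −0.01). The middle tin's noisy averages did differ with direction: about −0.06 forward and +0.05 back. I'll give the right tin one brisker double check before setting it down.

servo_tool:
  motion:
    - [62,0,0,0,0,0,40]
    - [100,0,0,0,0,0,40]
    - [38,0,0,0,0,0,40]
    - [0,0,0,0,0,0,40]
    - [62,0,0,0,0,0,40]
    - [100,0,0,0,0,0,40]
    - [100,0,0,0,0,0,40]
    - [100,0,0,0,0,0,40]
    - [100,0,0,0,0,0,40]
    - [100,0,0,0,0,0,40]

```text
time: 32.75
ee_pos: [0.575, -0.1814, 0.3219]
tool_rot: [1.0, -0.001, -0.0, 0.0]
force: [0.6, -0.9, -5.0]
opening: 0.0552
grip_force: 65.9
```

```bash
python3 r.py
```

```text
32.75 F [0.64 0.87 5.03] M [ 0.01   0.018 -0.011] grip 65.9 tau [-6.000e-02 -6.318e+01 -6.510e+00 -2.857e+01  1.000e-02  2.000e-02
  0.000e+00]
```

servo_tool:
  motion:
    - [0,0,0,0,0,0,40]

```text
time: 32.88
ee_pos: [0.5753, -0.1813, 0.3219]
tool_rot: [1.0, -0.001, 0.0, 0.0]
force: [0.3, 0.6, -4.6]
opening: 0.0551
grip_force: 65.9
```

```bash
python3 r.py
```

```text
32.88 F [ 0.35 -0.62  4.59] M [-0.01  -0.013 -0.013] grip 65.9 tau [ 2.000e-02 -6.335e+01 -6.500e+00 -2.859e+01  2.000e-02  2.000e-02
  0.000e+00]
```

servo_tool:
  motion:
    - [0,0,0,0,0,0,40]

```text
time: 33.0
ee_pos: [0.5754, -0.1812, 0.3218]
tool_rot: [1.0, -0.001, 0.0, 0.0]
force: [0.2, -0.8, -5.7]
opening: 0.0554
grip_force: 65.9
```

```bash
python3 r.py
```

```text
33.0 F [0.18 0.79 5.72] M [ 0.043 -0.059  0.026] grip 65.9 tau [ 4.000e-02 -6.344e+01 -6.510e+00 -2.862e+01  2.000e-02  1.000e-02
  0.000e+00]
```

servo_tool:
  motion:
    - [-62,0,0,0,0,0,40]
    - [-100,0,0,0,0,0,40]
    - [-100,0,0,0,0,0,40]
    - [-100,0,0,0,0,0,40]
    - [-100,0,0,0,0,0,40]
    - [-100,0,0,0,0,0,40]

```text
time: 33.75
ee_pos: [0.4762, -0.1807, 0.3216]
tool_rot: [1.0, -0.001, 0.0, -0.0]
force: [-0.5, 0.1, -5.9]
opening: 0.0554
grip_force: 66.2
```

```bash
python3 r.py
```

```text
33.75 F [-0.48 -0.1   5.9 ] M [ 0.044 -0.028 -0.036] grip 66.2 tau [ 6.000e-02 -5.119e+01 -4.730e+00 -2.720e+01  2.000e-02  0.000e+00
 -0.000e+00]
```

servo_tool:
  motion:
    - [0,0,0,0,0,0,40]

```text
time: 33.88
ee_pos: [0.4759, -0.1808, 0.3215]
tool_rot: [1.0, -0.001, -0.0, -0.0]
force: [-0.4, 1.0, -5.7]
opening: 0.055
grip_force: 66.2
```

```bash
python3 r.py; python3 -c "
from h import *
go(.4754,.0176,.266,27.7)"
```

```text
33.88 F [-0.45 -0.95  5.7 ] M [ 0.063  0.008 -0.003] grip 66.2 tau [-2.000e-02 -5.102e+01 -4.740e+00 -2.718e+01  1.000e-02  1.000e-02
 -0.000e+00]
t 33.88 pos [ 0.4759 -0.1808  0.3215] shift mm [  -0.8 -198.4   55.6] rot [-0.     0.    -0.485] q [ 0.67  0.35 -0.49  1.94  0.21  0.9  -1.5 ] grip 0.055 66.2
```

The right tin is empty. I'll set it down, regrip the middle tin at 60 N and check that it rattles.

servo_tool:
  motion:
    - [0,0,50,0,0,0,40]
    - [0,0,100,0,0,0,40]
    - [0,0,125,0,0,0,40]
    - [0,0,135,0,0,0,40]
    - [0,0,141,0,0,0,40]
    - [0,0,141,0,0,0,40]
    - [0,0,141,0,0,0,85]
    - [0,0,141,0,0,0,85]
    - [0,0,141,0,0,0,85]
    - [0,0,141,0,0,0,85]

```text
time: 35.12
ee_pos: [0.4757, -0.181, 0.1808]
tool_rot: [1.0, -0.001, 0.0, 0.0]
force: [-0.4, -0.1, -0.3]
opening: 0.0849
grip_force: 0.0
```

servo_tool:
  motion:
    - [0,0,-40,0,0,0,85]
    - [0,0,-85,0,0,0,85]
    - [0,-50,-85,0,0,-0.15,85]
    - [0,-100,-85,0,0,-0.3,85]
    - [0,-150,-85,0,0,-0.45,85]
    - [-1,-198,-85,0,0,-0.485,85]
    - [-1,-198,-85,0,0,-0.485,85]
    - [-1,-198,-85,0,0,-0.485,85]
  newtons: 60

```text
time: 36.12
ee_pos: [0.475, 0.0167, 0.2656]
tool_rot: [0.971, 0.239, -0.0, 0.0]
force: [-0.7, -1.5, -0.4]
opening: 0.0852
grip_force: 0.0
```

```bash
python3 -c "
from h import *
go(.4754,.0176,.181,27.7)"
```

```text
t 36.12 pos [0.475  0.0167 0.2656] shift mm [ 0.9 -0.7 84.6] rot [ 0.     0.001 -0.001] q [ 0.38  0.42 -0.63  2.06  0.35  0.77 -1.56] grip 0.0852 0.0
```

servo_tool:
  motion:
    - [0,0,45,0,0,0,85]
    - [0,0,75,0,0,0,85]
    - [0,0,84,0,0,0,85]
    - [0,0,84,0,0,0,40]
    - [0,0,84,0,0,0,40]
    - [0,0,84,0,0,0,40]
    - [0,0,84,0,0,0,40]
    - [0,0,84,0,0,0,40]
    - [0,0,84,0,0,0,40]
  newtons: 60

```text
time: 37.25
ee_pos: [0.4755, 0.0169, 0.1828]
tool_rot: [0.971, 0.239, 0.001, 0.001]
force: [-1.3, -0.9, 7.7]
opening: 0.0555
grip_force: 64.9
```

servo_tool:
  motion:
    - [0,0,-20,0,0,0,40]
    - [0,0,-60,0,0,0,40]
    - [0,0,-110,0,0,0,40]
    - [0,0,-140,0,0,0,40]
    - [0,0,-140,0,0,0,40]
    - [0,0,-140,0,0,0,40]
    - [0,0,-140,0,0,0,40]
    - [0,0,-140,0,0,0,40]

```text
time: 38.25
ee_pos: [0.4747, 0.0171, 0.3206]
tool_rot: [0.971, 0.239, -0.001, -0.0]
force: [-0.6, -0.2, -4.3]
opening: 0.0553
grip_force: 65.2
```

```bash
python3 r.py
```

```text
38.25 F [-0.63 -0.07  4.29] M [0.008 0.125 0.024] grip 65.2 tau [ 5.000e-02 -4.513e+01 -6.050e+00 -2.594e+01  3.000e-02  9.000e-02
 -1.000e-02]
```

servo_tool:
  motion:
    - [0,0,0,0,0,0,40]

```text
time: 38.38
ee_pos: [0.4749, 0.0171, 0.3211]
tool_rot: [0.971, 0.239, -0.0, -0.0]
force: [-0.1, -0.5, -4.8]
opening: 0.0554
grip_force: 65.2
```

```bash
python3 r.py
```

```text
38.38 F [-0.32  0.36  4.8 ] M [ 0.023  0.058 -0.034] grip 65.2 tau [ 0.000e+00 -4.494e+01 -6.050e+00 -2.596e+01  2.000e-02  8.000e-02
 -0.000e+00]
```

servo_tool:
  motion:
    - [62,0,0,0,0,0,40]
    - [95,0,0,0,0,0,40]
    - [95,0,0,0,0,0,40]
    - [95,0,0,0,0,0,40]
    - [95,0,0,0,0,0,40]
    - [95,0,0,0,0,0,40]
    - [95,0,0,0,0,0,40]
    - [95,0,0,0,0,0,40]

```text
time: 39.38
ee_pos: [0.559, 0.061, 0.3218]
tool_rot: [0.971, 0.239, 0.0, 0.0]
force: [-0.4, -0.9, -4.9]
opening: 0.0552
grip_force: 66.2
```

```bash
python3 r.py
```

```text
39.38 F [-0.77  0.56  4.9 ] M [ 0.045 -0.061 -0.044] grip 66.2 tau [ 5.000e-02 -5.688e+01 -8.720e+00 -2.723e+01  2.000e-02 -4.000e-02
  0.000e+00]
```

servo_tool:
  motion:
    - [0,0,0,0,0,0,40]

```text
time: 39.5
ee_pos: [0.5591, 0.0611, 0.3217]
tool_rot: [0.971, 0.239, 0.0, 0.0]
force: [0.2, -0.4, -4.0]
opening: 0.0552
grip_force: 66.2
```

```bash
python3 r.py
```

```text
39.5 F [0.05 0.42 3.98] M [-0.011 -0.038  0.026] grip 66.2 tau [ 4.000e-02 -5.690e+01 -8.730e+00 -2.725e+01  2.000e-02 -4.000e-02
  0.000e+00]
```

servo_tool:
  motion:
    - [0,0,0,0,0,0,40]

```text
time: 39.62
ee_pos: [0.5591, 0.0612, 0.3217]
tool_rot: [0.971, 0.239, 0.0, 0.0]
force: [-0.1, 0.2, -4.0]
opening: 0.0555
grip_force: 66.2
```

```bash
python3 r.py
```

```text
39.62 F [ 0.06 -0.23  3.98] M [-0.012 -0.037  0.063] grip 66.2 tau [ 3.000e-02 -5.689e+01 -8.740e+00 -2.726e+01  2.000e-02 -4.000e-02
  0.000e+00]
```

servo_tool:
  motion:
    - [-62,0,0,0,0,0,40]
    - [-95,0,0,0,0,0,40]
    - [-95,0,0,0,0,0,40]
    - [-95,0,0,0,0,0,40]
    - [-95,0,0,0,0,0,40]
    - [-95,0,0,0,0,0,40]
    - [-95,0,0,0,0,0,40]
    - [-95,0,0,0,0,0,40]

```text
time: 40.62
ee_pos: [0.4751, 0.0172, 0.3216]
tool_rot: [0.971, 0.239, -0.0, -0.0]
force: [-0.7, -0.0, -3.5]
opening: 0.0552
grip_force: 66.1
```

```bash
python3 r.py
```

```text
40.62 F [-0.67 -0.31  3.5 ] M [0.031 0.062 0.028] grip 66.1 tau [-5.000e-02 -4.491e+01 -6.190e+00 -2.609e+01  2.000e-02  8.000e-02
 -0.000e+00]
```

servo_tool:
  motion:
    - [0,0,0,0,0,0,40]

```text
time: 40.75
ee_pos: [0.475, 0.0171, 0.3217]
tool_rot: [0.971, 0.239, -0.0, -0.0]
force: [-0.3, -0.8, -4.3]
opening: 0.0552
grip_force: 66.1
```

```bash
python3 r.py
```

```text
40.75 F [-0.57  0.55  4.29] M [-0.035  0.085 -0.006] grip 66.1 tau [-4.000e-02 -4.490e+01 -6.180e+00 -2.607e+01  2.000e-02  9.000e-02
 -0.000e+00]
```

servo_tool:
  motion:
    - [0,0,0,0,0,0,40]

```text
time: 40.88
ee_pos: [0.475, 0.017, 0.3217]
tool_rot: [0.971, 0.239, -0.0, -0.0]
force: [-0.1, 0.2, -4.0]
opening: 0.0554
grip_force: 66.1
```

```bash
python3 r.py
```

```text
40.88 F [ 0.05 -0.23  4.02] M [0.016 0.106 0.006] grip 66.1 tau [-3.000e-02 -4.490e+01 -6.180e+00 -2.606e+01  2.000e-02  9.000e-02
 -0.000e+00]
```

Clear now: the middle tin reads −0.045 forward and +0.084 back, a difference of 0.13 N·m. It holds the ball, so I'll carry it over the plate.

servo_tool:
  motion:
    - [10,1,-12,0,0,0,40]
    - [35,3,-12,0,0,0,40]
    - [65,6,-12,0,0,0,40]
    - [95,9,-12,0,0,0,40]
    - [125,12,-12,0,0,0,40]
    - [155,15,-12,0,0,0,40]
    - [185,18,-12,0,0,0,40]
    - [210,21,-12,0,0,0,40]
    - [228,22,-12,0,0,0,40]
    - [234,23,-12,0,0,0,40]

```text
time: 42.12
ee_pos: [0.6939, 0.1061, 0.3338]
tool_rot: [0.971, 0.239, 0.0, -0.0]
force: [-0.8, 0.4, -3.6]
opening: 0.0555
grip_force: 66.3
```

servo_tool:
  motion:
    - [0,0,0,0,0,0,40]
    - [0,0,0,0,0,0,40]
    - [0,0,0,0,0,0,40]
    - [0,0,0,0,0,0,40]
    - [0,0,0,0,0,0,40]
    - [0,0,0,0,0,0,40]
    - [0,0,0,0,0,0,40]
    - [0,0,0,0,0,0,40]

```text
time: 43.12
ee_pos: [0.6929, 0.1054, 0.3337]
tool_rot: [0.971, 0.239, -0.0, -0.0]
force: [0.5, 0.1, -4.8]
opening: 0.055
grip_force: 66.3
```

```bash
python3 r.py; python3 -c "
from h import *
go(.693,.105,.333,27.7);print(np.round(observe()['joint_vel'],3))"
```

```text
43.12 F [0.49 0.16 4.79] M [ 0.014  0.033 -0.011] grip 66.3 tau [ 1.000e-02 -7.459e+01 -1.133e+01 -2.938e+01  2.000e-02  5.000e-02
 -0.000e+00]
t 43.12 pos [0.6929 0.1054 0.3337] shift mm [-0.1  0.4  0.7] rot [-0.     0.    -0.001] q [ 0.16  0.68 -0.61  1.43  0.4   1.16 -1.6 ] grip 0.055 66.3
[-0.    -0.001 -0.001 -0.001  0.001  0.001 -0.001]
```

The tin is over the plate, level and still, with the load steady. Handing in.

```bash
python3 -c "
from cell import *
print(finish_job())"
```

```text
the job is handed in; nothing more can be done
None
```

The job is handed in at about 43 s: the middle tin rattled and is held level and still about 15 cm above the centre of the smaller brown plate. The left and right tins were set back down on the bench, though the camera calls ran out before I could confirm the right one by picture.

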